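# Fit the toppled vent filter onto its bayonet port and hold it home

## Task

The white vent filter with the blue knurled collar has toppled over: first stand it upright on the bench, open end down, and let go of it. Then put it over the port's spigot, turn it by the collar until the keyways hidden inside it drop over the spigot's pins, and push it down fully home against the spring; finish still holding it pushed home. Do not disturb the two flasks and the jar.

Things in the scene. Friction and masses are not known exactly. Their poses are not given: they have to be found in the camera images.
- cell: Loose white vent filter with blue collar, a cylinder 50 mm in diameter and 70 mm tall, about 0.16 kg (centre of mass 38 mm up), lying on its side at the start; slight flats keep it from rolling. Origin: centre of its open bottom end, z along the cylinder to the top. White skirt z 0 to 34 mm, knurled collar z 34 to 60, white top of 38 mm diameter z 60 to 70.
- collar (a point): Middle of the blue knurled collar, on the filter's axis 47 mm from its bottom; axes as cell. It is the grip, 26 mm tall and 50 mm in diameter.
- keyways (a point): Point on the filter's axis at its bottom, axes as cell. From here a bore of 32 mm diameter goes up 34 mm to a flat roof. Three straight keyways, 11 mm wide and 5.5 mm deep, 120 degrees apart, the first on the +x axis, run the bore's full depth; a pin has 2.5 mm to spare on each side.
- port: Fixed venting port: aluminium block 130 x 130 x 37 mm, on it a round steel flange of 68 mm diameter, 8 mm thick, with the upright spigot in its middle. Origin: centre of the block's underside, on the bench; z up.
- spigot (a point): Centre of the spigot's top, 28 mm above the flange, z up. Steel, 30 mm in diameter, tapering to 16 mm over its top 10 mm. Three brass pins 120 degrees apart, 6 mm wide and 6 mm tall, stick out 5.5 mm; their tops are 16 mm above the flange. Their angle differs each time, is not the port's yaw and is not told: see it, or feel for it, turning up to 120 degrees with a light push.
- seat (a point): Point on the spigot's axis at the flange's top face, 45 mm above the bench, z up. The filter's bottom rests 16 mm above it while on top of the pins, and at it when fully home.
- stem (a joint): Red spring stem, 10 mm in diameter, standing out of the spigot on its axis; its free top is 40 mm above the flange. Value: how far it is pressed down, m (0 free, at most 0.008). The filter's roof meets it 6 mm before home and has pressed it 0.006 at home. It pushes back with 4.5 N at first touch, about 10 N at home, so the filter left alone does not stay home.
- flask_a: Bystander: loose conical flask, amber below, white stopper, 76 mm in diameter and 137 mm tall; origin: centre of its underside.
- flask_b: Bystander: a second flask of the same kind; origin: centre of its underside.
- jar: Bystander: loose amber jar with a blue cap, 60 mm in diameter and 90 mm tall; origin: centre of its underside.
Things that resemble listed ones, but are neither listed nor needed, are in the scene too. There is more than one size of the port; the one meant has the size given above.

How it is judged:
By the outcome, as a careful person would: the job done as asked, in the order asked, and still so for the second after the job is handed in, while the arm keeps its last pose, push and grip.
It also fails if it takes over 59 s, if anything falls off the work surface, if the arm or the gripper's body presses on something with over 40 N, if the wrist force passes 120 N, or if a joint passes its speed limit or range.

## Robot

A 6-joint arm with a two-finger parallel gripper is mounted at the origin on the work surface. World frame = base frame: x ahead of the robot, y to its left, z up, the work surface at z = 0. Lengths are in mm, angles in rad, forces in N, time in s.
With the tool pointing down it reaches from about 350 to 725 mm from the base axis. Payload 6 kg.
Tool frame: the origin (TCP) lies at the very end of the fingers, on their centre line; the grasp point (between the pads) lies env.hold_point_z behind it (env.hold_point_z is the distance from the TCP to the grasp point, in mm); z points along the fingers, y is the line along which they close (so a half turn about z gives the same grasp; the last joint's range is limited). The gripper opens to 85 mm and grips with 20 to 120 N. Pads are 22 mm wide; open, the fingers measure 114 mm over their backs; the gripper's body (76 mm by 85 mm) begins 54 mm behind the grasp point. The pads swing forward as they close: fully open they stand 13 mm farther back than shut.
Start: joints at [1.588, 0.04, 0.085, 0, -1.615, -0.334], TCP at [186.89, 570.128, 231.261] pointing down, gripper open.
Joint ranges: [-2.56, 2.56], [-1.29, 2.01], [-1.08, 1.49], [-3.29, 1.98], [-2.81, -0.18], [-2.99, 2.99]. Speed limits (rad/s): [2.57, 2.57, 3.01, 3.14, 3.14, 3.14].

## Interface

Orientations are given as a unit quaternion [w, x, y, z].
In Python, from station import env gives the robot as it stands.
- The arm moves only by the tool arm_command, never from a script. Its argument "steps" is a list of rows, each a list of 3 entries, a list of its own where there are three numbers: the shift along the tool's x, y, z in m, then the turn, a rotation vector about the tool's x, y, z in rad, then the closure, from 0 (fully open) to 1 (shut). In form: [[[x, y, z], [ax, ay, az], claw], ...]. A call has 1 to 5 rows; each row is the pose to reach, as a shift and turn from the pose commanded when the call began, along the tool's axes at that moment; what a row does not reach only later rows make up. A row lasts 1/8 s, in which the tool goes at most 62.5 mm and 10.7 degrees, less where a joint would pass 70% of its speed; a pose out of reach is approached as far as the arm can. A call with a gripper value outside its range is refused whole. The fingers move at their own pace and stop on an object; "force" is the grip in N (left out, the last holds). Time passes only in rows, so rows that repeat a pose let the fingers close. It gives the time, the measured TCP pose, the force, the opening and the grip force at its end, in the units of the state.
- env.get_state(): the state, without advancing time (a new reading comes with each control period).
- env.read_camera(name): name is "side" or "top" or "wrist"; returns the picture (480x640x3 uint8, blue, green, red); there is no depth.
- env.camera_model(name): a dict with "K" (3x3 intrinsics, pixels), "eye" and "attitude" of the camera in the world. Camera axes: x right, y down, z forward; pixel columns grow to the right and rows downward; lengths in mm; the calibration is good to about 2 mm. A picture is of the moment at which its call begins: read the wrist's pose just before it. camera_model takes no time and is no camera call; for the wrist camera it gives the pose at the moment of the call.
- env.finish_job(): hands the job in; it is judged then, once.
Trained networks look in the newest picture that a camera, given by its name, has taken for a name from the list of things; names that differ only in an ending like _2 or _b are one class to them, and where a whole thing is asked for, a point or a joint stands for the part that bears it (a point fixed in the world has none). Each returns a list of dicts, best first, with "score" (0 to 1); they miss things now and then, are a little off and sometimes report something else, mostly with a low value. They report only what shows in the picture. A call takes as long as a camera call. They do not tell look-alikes from the thing itself.
- env.look_for(camera, thing): "extent" ([left, top, right, bottom] in pixels, round what is visible of it).
The state is a dict: "time_s": time; "joints": joint angles; "qd": joint speeds; "joint_torque": joint torques, N m; "tool_pos": TCP position; "ee_rot": TCP orientation; "force": force on the tool from outside, world axes, zero at the start; "torque": the same for the moment, N m; "opening": finger opening in mm; "grasp_force": force on a finger pad.
Only numpy, scipy, OpenCV 4.12 (cv2) and the standard library are available. Lean on these libraries where they do the work, as an engineer would, in place of code of your own. Each camera call takes 0.05 s, during which the arm holds its last target. There are 200 camera calls.

## Working session

There is one attempt and no reset: what is moved stays moved. The work goes in short steps, Python scripts to look and compute and a tool call to move; the robot and the scene stay as the last step left them, time stands still between calls to the robot, and variables do not carry over. Pictures are saved under pics/ and viewed, at most 10 in all, crops included, and the job is handed in when it is done.

Besides the shell and the picture viewer there is one more tool, called after "Emit:" in YAML: its name, and indented under it one key for each argument. arm_command: Moves the arm, as the interface text tells. Its arguments: {"type":"object","properties":{"steps":{"type":"array","items":{"type":"array"}},"force":{"type":"number"}},"required":["steps"]}

```bash
ls; mkdir -p pics
python3 - <<'E'
from station import env
import cv2
print(env.hold_point_z, env.get_state())
for c in ("top","side"):
    cv2.imwrite(f"pics/{c}0.png",env.read_camera(c)); print(c,env.camera_model(c))
    for t in ("cell","port","flask_a","jar"):
        print(t,[(round(d["score"],2),[round(v) for v in d["extent"]]) for d in env.look_for(c,t)])
E
```

```text
pics
18.700000000000003 {'time_s': 0.0, 'joints': array([ 1.58770245e+00,  4.08194275e-02,  8.38002662e-02, -4.74047180e-04,
       -1.61549479e+00, -3.33676023e-01]), 'qd': array([ 6.47078240e-05,  1.44139325e-03, -8.78804695e-04, -1.88131483e-03,
        1.70651317e-04, -7.84016564e-04]), 'joint_torque': array([-6.94807277e-04, -3.68202353e+01,  3.47420454e+01,  6.93205833e+00,
       -5.34614941e-03, -1.18352722e-05]), 'tool_pos': array([186.72882112, 569.85639627, 230.26670885]), 'ee_rot': array([ 8.86945378e-04,  9.87484549e-01, -1.57713256e-01, -8.33951915e-05]), 'force': array([ 0.36267656, -0.37528014, -0.22335931]), 'torque': array([0.00771815, 0.02982841, 0.01672529]), 'grasp_force': 0.0, 'opening': 85.67496426217195}
top {'K': array([[557.19508157,   0.        , 325.55184624],
       [  0.        , 557.19508157, 238.92427758],
       [  0.        ,   0.        ,   1.        ]]), 'eye': array([ 513.23157837,  -55.02282107, 1289.28025438]), 'attitude': array([ 0.02251712, -0.69644721,  0.71686424, -0.0236628 ])}
cell [(0.8, [211, 259, 249, 282])]
port [(0.79, [347, 162, 390, 214]), (0.71, [213, 257, 246, 286]), (0.68, [360, 233, 430, 314]), (0.68, [422, 164, 471, 218])]
flask_a [(0.74, [277, 168, 311, 203]), (0.61, [128, 178, 173, 209]), (0.6, [360, 235, 430, 313])]
jar [(0.56, [451, 262, 488, 291])]
side {'K': array([[566.47651321,   0.        , 313.62648136],
       [  0.        , 566.47651321, 240.45348261],
       [  0.        ,   0.        ,   1.        ]]), 'eye': array([ 441.0711091 , -780.96693467,  907.23133529]), 'attitude': array([-0.36322596,  0.92325628, -0.11620651,  0.04648423])}
cell [(0.63, [229, 191, 260, 221])]
port [(0.86, [225, 300, 324, 390]), (0.78, [354, 349, 431, 415]), (0.6, [231, 190, 261, 222]), (0.59, [337, 274, 402, 328])]
flask_a [(0.76, [293, 108, 320, 164]), (0.6, [328, 192, 364, 256])]
jar [(0.92, [272, 392, 309, 447]), (0.21, [224, 303, 324, 391])]
```

View pics/top0.png

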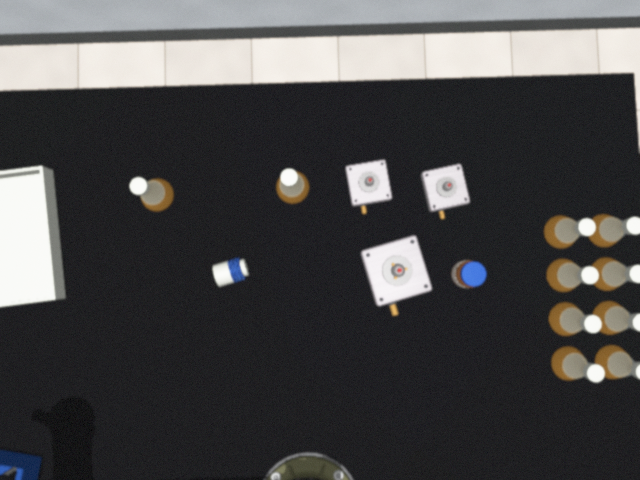

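View pics/side0.png

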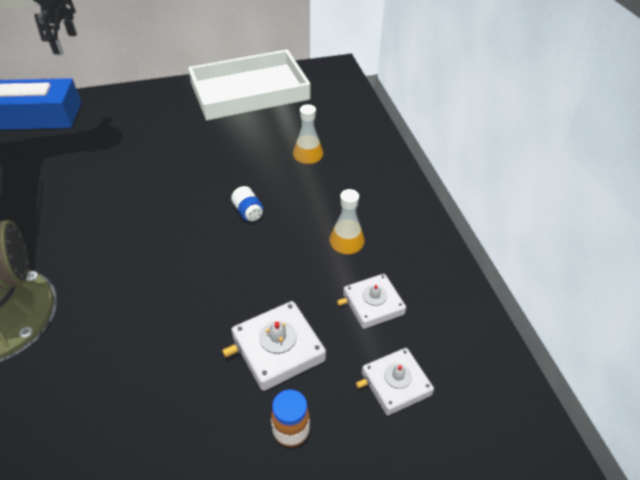

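Candidates: the filter is the only white/blue cylinder, at top-view pixel (230,271); the jar at (470,274) is amber with a blue cap. There are three ports: a large one at (397,271) and two small ones at (369,183) and (445,188). I'll measure sizes to confirm.

```bash
cat > h.py <<'E'
from station import env
import numpy as np, cv2
from scipy.spatial.transform import Rotation as R
def rot(q): return R.from_quat(np.roll(q,-1))
def ray(m,p):
    d=np.linalg.solve(m["K"],[p[0],p[1],1.]); return m["eye"],rot(m["attitude"]).apply(d)
def onz(m,p,z):
    e,d=ray(m,p); return e+d*(z-e[2])/d[2]
def proj(m,P):
    q=rot(m["attitude"]).inv().apply(np.asarray(P,float)-m["eye"]); u=q@m["K"].T; return u[...,:2]/u[...,2:]
def blob(mask,box):
    l,t,r,b=map(int,box); M=np.zeros_like(mask); M[t:b,l:r]=mask[t:b,l:r]
    n,L,s,c=cv2.connectedComponentsWithStats(M); i=1+np.argmax(s[1:,4]); return (L==i).astype(np.uint8),c[i]
def blue(im):
    h=cv2.cvtColor(im,cv2.COLOR_BGR2HSV); return cv2.inRange(h,(100,120,60),(130,255,255))
def bright(im): return cv2.inRange(cv2.cvtColor(im,cv2.COLOR_BGR2HSV)[...,2],110,255)
E
python3 - <<'E'
from h import *
T=cv2.imread("pics/top0.png");m=env.camera_model("top")
box=(203,250,258,292)
w,c=blob(bright(T),box); b,cb=blob(blue(T),box)
cn=max(cv2.findContours(w,0,1)[0],key=cv2.contourArea); print(cv2.minAreaRect(cn),c,cb)
print("cell",[onz(m,cv2.boxPoints(cv2.minAreaRect(cn))[i],25).round(1) for i in range(4)],"collar",onz(m,cb,25).round(1), onz(m,c,25).round(1))
for bx in ((355,230,436,310),(342,155,394,210),(418,160,472,214)):
    w,c=blob(bright(T),bx); cn=max(cv2.findContours(w,0,1)[0],key=cv2.contourArea)
    P=cv2.boxPoints(cv2.minAreaRect(cn)); Q=np.array([onz(m,p,37) for p in P]); print("port",Q.mean(0).round(1),np.linalg.norm(Q[1]-Q[0]).round(),np.linalg.norm(Q[2]-Q[1]).round(),(Q[1]-Q[0]).round())
S=cv2.imread("pics/side0.png");m2=env.camera_model("side")
h=cv2.cvtColor(S,cv2.COLOR_BGR2HSV)
def tri(p,q):
    (e,d),(f,g)=ray(m,p),ray(m2,q); t=np.linalg.lstsq(np.c_[d,-g],f-e,rcond=None)[0]; A,B=e+d*t[0],f+g*t[1]; return ((A+B)/2).round(1),np.linalg.norm(A-B).round(1)
print("collar tri",tri(cb,blob(blue(S),(222,185,270,228))[1]))
red=lambda I:cv2.inRange(cv2.cvtColor(I,cv2.COLOR_BGR2HSV),(0,120,80),(8,255,255))
r1=blob(red(T),(385,255,412,285)); r2=blob(red(S),(265,310,290,340)); print("stem",r1[1],r2[1],tri(r1[1],r2[1]),onz(m,r1[1],83),onz(m2,r2[1],83))
for n,px,z in(("fa",(157,195),0),("fb",(292,187),0),("jar",(462,274),0)): print(n,onz(m,px,z).round())
cv2.imwrite("pics/c1.png",np.hstack([cv2.resize(T[245:297,195:265],(400,300),interpolation=2),cv2.resize(S[300:390,220:340],(400,300),interpolation=2)]))
E
```

```text
((229.77984619140625, 271.2660827636719), (22.604700088500977, 34.29018020629883), 73.3007583618164) [229.39368999 271.54869684] [235.57258065 269.63306452]
cell [array([543.4, 205. ,  25. ]), array([563.6, 130.2,  25. ]), array([514.2, 116.4,  25. ]), array([494.1, 191.1,  25. ])] collar [532.1 147.5  25. ] [528.2 161.6  25. ]
port [ 512.2 -216.6   37. ] 132.0 149.0 [  35. -128.    0.]
port [ 715.3 -160.    37. ] 94.0 106.0 [ 14. -93.   0.]
port [ 700.9 -333.8   37. ] 95.0 104.0 [ 20. -93.   0.]
collar tri (array([530.1, 146.1,  34.9]), np.float64(3.7))
stem [399.         269.71428571] [276.5 324.5] (array([ 520.6, -215.1,   81.6]), np.float64(0.5)) [ 520.83811382 -214.91458418   83.        ] [ 520.16806648 -216.02625415   83.        ]
fa [711. 331.   0.]
fb [721.  16.   0.]
jar [ 507. -371.    0.]
```

View pics/c1.png

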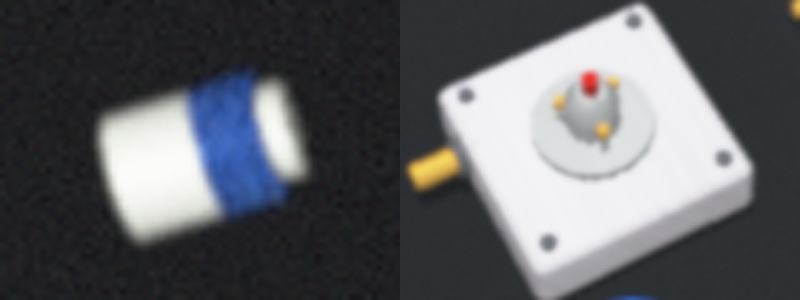

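The filter is the one at (230,271) with its top end to the right, and the port is the large one (about 130 mm), with its red stem at world (520.5, -215.5).

```bash
cat >> h.py <<'E'
def frame(d,y):
    d=np.array(d,float);d/=np.linalg.norm(d);y=np.array(y,float);y-=d*(y@d);y/=np.linalg.norm(y)
    return R.from_matrix(np.c_[np.cross(y,d),y,d])
def go(grasp,Rt,back=0):
    s=env.get_state();Rc=rot(s["ee_rot"]);d=Rt.apply([0,0,1])
    P=np.array(grasp)+d*(env.hold_point_z-back)
    print("shift m",(Rc.inv().apply(P-s["tool_pos"])/1000).round(4),"turn",(Rc.inv()*Rt).as_rotvec().round(4))
a=np.array([.26,-.966,0]);yl=np.array([-.966,-.26,0])
Z=np.array([0,0,1.]);c45=np.sqrt(.5)
RL=frame(-c45*Z-c45*a,yl)   # grasp lying
RU=frame(c45*a-c45*Z,yl)    # standing
E
python3 -c "
from h import *
go([531,147,25],RL,130)"
```

```text
shift m [0.502  0.3607 0.1276] turn [ 0.3887 -0.719   0.9379]
```

Emit:
arm_command:
  steps:
    - [[0.502,0.36,0.1276],[0.3887,-0.719,0.9379],0]
    - [[0.502,0.36,0.1276],[0.3887,-0.719,0.9379],0]
    - [[0.502,0.36,0.1276],[0.3887,-0.719,0.9379],0]
    - [[0.502,0.36,0.1276],[0.3887,-0.719,0.9379],0]
    - [[0.502,0.36,0.1276],[0.3887,-0.719,0.9379],0]

```text
time_s: 1.12
tool_pos: [367.0, 323.8, 169.3]
ee_rot: [-0.181, 0.828, -0.476, -0.234]
force: [1.8, 0.8, -0.9]
opening: 85.5
grasp_force: 0.0
```

```bash
python3 -c "
from h import *
print(env.get_state()['joints'].round(2))
go([531,147,25],RL,130)"
```

```text
[ 0.67 -0.31 -0.26 -0.58 -1.45 -0.13]
shift m [ 0.2952 -0.0343 -0.1179] turn [ 0.0947 -0.1782  0.2348]
```

Emit:
arm_command:
  steps:
    - [[0.295,-0.034,-0.118],[0.0947,-0.178,0.235],0]
    - [[0.295,-0.034,-0.118],[0.0947,-0.178,0.235],0]
    - [[0.295,-0.034,-0.118],[0.0947,-0.178,0.235],0]
    - [[0.295,-0.034,-0.118],[0.0947,-0.178,0.235],0]
    - [[0.295,-0.034,-0.118],[0.0947,-0.178,0.235],0]

```text
time_s: 1.75
tool_pos: [547.2, 78.1, 105.6]
ee_rot: [-0.231, 0.735, -0.561, -0.303]
force: [0.4, 0.9, 1.0]
opening: 85.6
grasp_force: 0.0
```

```bash
python3 -c "
from h import *
print(env.get_state()['joints'].round(2))
go([531,147,25],RL,130)
m=env.camera_model('wrist');I=env.read_camera('wrist');cv2.imwrite('pics/w1.png',I)
b=blue(I);n,L,s,c=cv2.connectedComponentsWithStats(b);i=1+np.argmax(s[1:,4]);print(s[i],c[i])
print('collar',onz(m,c[i],25), 'axis pts',proj(m,np.array([[531,147,25]])+np.outer([-47,-13,0,13,23],a)).round())
print(env.look_for('wrist','cell')[:2])
np.save('w1.npy',np.r_[m['eye'],m['attitude']])
"
```

```text
[-0.02  0.21  0.1  -0.75 -1.69  0.28]
shift m [ 0.007  -0.0023 -0.0043] turn [ 0.0031 -0.0047  0.0016]
[ 270  183   82   77 2148] [310.27048417 232.43389199]
collar [533.60011258 158.66541682  25.        ] axis pts [[318. 255.]
 [318. 234.]
 [318. 225.]
 [318. 215.]
 [318. 207.]]
[{'extent': [274.6, 185.5, 353.8, 285.4], 'score': 0.67}]
```

View pics/w1.png

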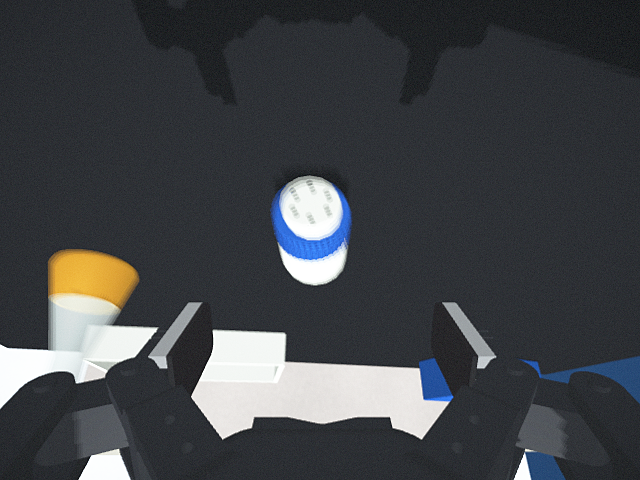

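```bash
python3 -c "
from h import *
m=env.camera_model('wrist')
I=cv2.imread('pics/w1.png')
v=np.load('w1.npy');m['eye'],m['attitude']=v[:3],v[3:]
t=onz(m,(311.5,208),25);print('top',t,'collar',t-23*a)
# skirt silhouette: width centre rows 262..280
g=bright(I)
for r in (262,268,274):
    x=np.flatnonzero(g[r,260:370])+260;print(r,x.min(),x.max())
th=np.linspace(0,2*np.pi,60)
# simulate silhouettes for candidate yaw/pos
e1=np.array([.966,.26,0])
from scipy.optimize import minimize
w,c=blob(cv2.bitwise_or(g,blue(I)),(255,160,370,300))
cn=cv2.findContours(w,0,1)[0];obs=max(cn,key=cv2.contourArea)
def sil(p):
    x,y,ya=p;A=np.array([np.cos(ya),np.sin(ya),0]);E=np.array([-A[1],A[0],0]);o=np.array([x,y,25])
    pts=[]
    for z,r in((0,25),(60,25),(70,19)): pts.append(o+(z-47)*A+r*(np.outer(np.cos(th),E)+np.outer(np.sin(th),Z)))
    h=cv2.convexHull(proj(m,np.vstack(pts)).astype(np.float32)*16).astype(np.int32)
    M=np.zeros_like(w);cv2.fillConvexPoly(M,h,1,shift=4);return M
f=lambda p:(sil(p)!=w).sum()
r=minimize(f,[531,147,-1.308],method='Nelder-Mead',options=dict(initial_simplex=[[531,147,-1.31],[537,147,-1.31],[531,153,-1.31],[531,147,-1.2]]))
print(r.x,r.fun,w.sum(),f([531,147,-1.308]))
"
```

```text
top [540.47261784 127.27820501  25.        ] collar [534.49261784 149.49620501  25.        ]
262 283 344
268 286 342
274 291 338
[537.75479605 141.51063903  -1.27619633] 428.0 6986 1469
```

```bash
sed -i 's/^a=.*/a=np.array([.277,-.961,0]);yl=np.array([-.961,-.277,0])/' h.py; python3 -c "
from h import *
go([533.5,146,26],RL,0)"
```

```text
shift m [ 0.0016 -0.0058  0.1218] turn [-0.006  -0.0038 -0.0206]
```

Emit:
arm_command:
  steps:
    - [[0.0016,-0.0058,0.05],[-0.006,-0.004,-0.02],0]
    - [[0.0016,-0.0058,0.09],[-0.006,-0.004,-0.02],0]
    - [[0.0016,-0.0058,0.122],[-0.006,-0.004,-0.02],0]
    - [[0.0016,-0.0058,0.122],[-0.006,-0.004,-0.02],0]

```text
time_s: 2.35
tool_pos: [527.2, 164.9, 16.6]
ee_rot: [-0.231, 0.741, -0.552, -0.305]
force: [0.2, 0.3, -0.3]
opening: 85.3
grasp_force: 0.0
```

```bash
python3 -c "
from h import *
go([533.5,146,26],RL,0)
m=env.camera_model('wrist');I=env.read_camera('wrist');cv2.imwrite('pics/w2.png',I)"
```

```text
shift m [ 0.0074 -0.0008 -0.002 ] turn [0.0013 0.0007 0.0082]
```

View pics/w2.png

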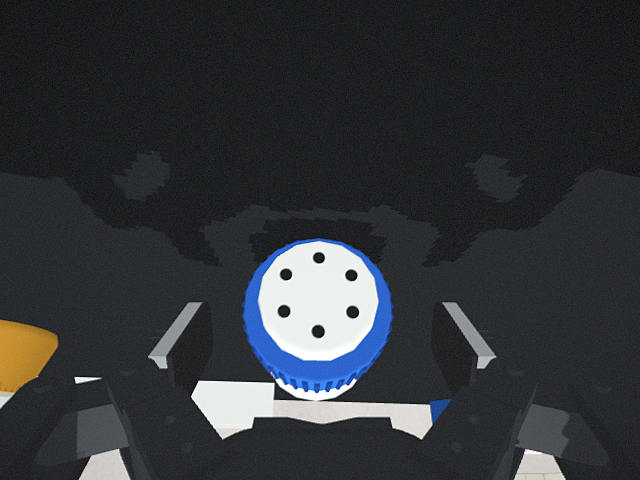

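Emit:
arm_command:
  steps:
    - [[0,0,0],[0,0,0],0]

```text
time_s: 2.52
tool_pos: [530.0, 163.0, 19.4]
ee_rot: [-0.233, 0.741, -0.552, -0.303]
force: [-0.7, 0.4, -1.2]
opening: 85.3
grasp_force: 0.0
```

```bash
python3 -c "
from h import *
go([533.5,146,26],RL,0); print(env.get_state()['tool_pos'])"
```

```text
shift m [0.0075 0.0014 0.0018] turn [-0.004  -0.0015  0.0105]
[529.9550124  162.9673581   19.39637844]
```

Emit:
arm_command:
  steps:
    - [[0.0075,0.001,0.001],[-0.004,0,0.01],0]
    - [[0.0075,0.001,0.001],[-0.004,0,0.01],0]

```text
time_s: 2.78
tool_pos: [529.6, 158.0, 11.8]
ee_rot: [-0.229, 0.738, -0.556, -0.306]
force: [0.2, -0.1, -0.5]
opening: 85.2
grasp_force: 0.0
```

```bash
python3 -c "
from h import *
go([533.5,146,26],RL,0); print(env.get_state()['tool_pos'])"
```

```text
shift m [-0.0011 -0.0004 -0.0002] turn [ 0.0012 -0.0006 -0.0021]
[529.60602246 157.993294    11.82194105]
```

Emit:
arm_command:
  steps:
    - [[0,0,0],[0,0,0],1]
    - [[0,0,0],[0,0,0],1]
    - [[0,0,0],[0,0,0],1]
    - [[0,0,0],[0,0,0],1]
    - [[0,0,0],[0,0,0],1]
  force: 50

```text
time_s: 3.4
tool_pos: [529.8, 158.6, 12.5]
ee_rot: [-0.229, 0.738, -0.556, -0.306]
force: [1.9, -2.2, 2.9]
opening: 49.2
grasp_force: 51.8
```

```bash
python3 -c "
from h import *
s=env.get_state();print(s['opening'],s['grasp_force'])
go([533.5,146,90],RL,0); go([533.5,146,90],RU,0)"
```

```text
49.24069618906691 51.77668067495688
shift m [-0.0455  0.     -0.0454] turn [ 0.0008 -0.001  -0.0003]
shift m [-0.0268  0.     -0.0641] turn [9.0000e-04 1.5699e+00 4.0000e-04]
```

Emit:
arm_command:
  steps:
    - [[-0.023,0,-0.023],[0,0,0],1]
    - [[-0.0455,0,-0.0455],[0,0,0],1]
    - [[-0.043,0,-0.048],[0,0.15,0],1]
    - [[-0.04,0,-0.051],[0,0.32,0],1]
    - [[-0.038,0,-0.053],[0,0.5,0],1]

```text
time_s: 4.03
tool_pos: [532.7, 148.3, 76.7]
ee_rot: [-0.084, 0.791, -0.596, -0.112]
force: [-0.8, -0.8, -2.2]
opening: 48.9
grasp_force: 51.9
```

```bash
python3 -c "
from h import *
s=env.get_state();print(s['opening'],s['grasp_force'],s['joints'].round(2))
go([533.5,146,90],RU,0)"
```

```text
48.93122597961114 51.87916838563979 [ 0.44 -0.01 -0.18 -0.28 -1.37 -0.11]
shift m [ 0.015  -0.0001 -0.0044] turn [ 9.0000e-04  1.0655e+00 -3.0000e-04]
```

Emit:
arm_command:
  steps:
    - [[0.003,0,-0.001],[0,0.18,0],1]
    - [[0.006,0,-0.002],[0,0.36,0],1]
    - [[0.009,0,-0.003],[0,0.54,0],1]
    - [[0.012,0,-0.004],[0,0.72,0],1]
    - [[0.014,0,-0.0044],[0,0.9,0],1]

```text
time_s: 4.65
tool_pos: [536.2, 135.2, 76.8]
ee_rot: [0.183, 0.762, -0.572, 0.244]
force: [0.5, -0.1, -1.7]
opening: 48.4
grasp_force: 51.9
```

Emit:
arm_command:
  steps:
    - [[0.001,0,0],[0,0.15,0],1]
    - [[0.001,0,0],[0,0.16,0],1]
    - [[0.001,0,0],[0,0.16,0],1]

```text
time_s: 5.03
tool_pos: [536.6, 133.8, 76.8]
ee_rot: [0.228, 0.74, -0.556, 0.301]
force: [0.1, -0.3, -1.5]
opening: 48.6
grasp_force: 52.0
```

```bash
python3 -c "
from h import *
s=env.get_state();print(s['opening'],s['grasp_force'],s['joints'].round(2))
go([533.5,146,90],RU,0);go([533.5,146,49],RU,0)
I=env.read_camera('side');T=env.read_camera('top');W=env.read_camera('wrist')
cv2.imwrite('pics/s2.png',np.hstack([cv2.resize(I[130:250,180:300],(400,400)),cv2.resize(W,(400,400))]))"
```

```text
48.5763614496374 51.97939268080518 [ 0.94  0.15 -0.46  0.58 -1.52 -0.86]
shift m [ 0.0005 -0.0004  0.0005] turn [0.0016 0.0121 0.0021]
shift m [-0.0282 -0.0005  0.0298] turn [0.0016 0.0121 0.0021]
```

View pics/s2.png

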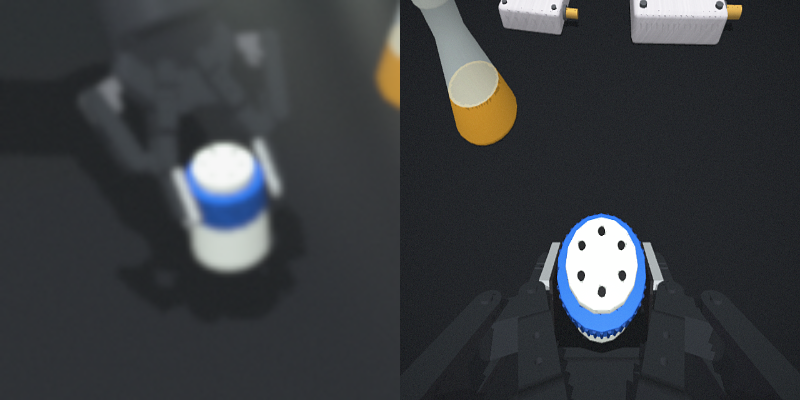

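The side crop shows the filter upright between the pads, skirt down, and the wrist view shows it held centrally. Next I lower it to the bench.

Emit:
arm_command:
  steps:
    - [[-0.01,0,0.011],[0,0.012,0],1]
    - [[-0.018,0,0.02],[0,0.012,0],1]
    - [[-0.025,0,0.027],[0,0.012,0],1]
    - [[-0.0275,0,0.0295],[0,0.012,0],1]
    - [[-0.0275,0,0.0295],[0,0.012,0],1]

```text
time_s: 5.8
tool_pos: [537.0, 132.8, 36.9]
ee_rot: [0.231, 0.738, -0.555, 0.306]
force: [0.5, -0.1, -2.3]
opening: 48.6
grasp_force: 52.0
```

Emit:
arm_command:
  steps:
    - [[-0.0007,0,0.0007],[0,0,0],1]
    - [[-0.0014,0,0.0014],[0,0,0],1]
    - [[-0.0014,0,0.0014],[0,0,0],1]

```text
time_s: 6.18
tool_pos: [537.1, 132.8, 35.2]
ee_rot: [0.231, 0.738, -0.555, 0.306]
force: [-0.1, -0.3, -1.7]
opening: 48.8
grasp_force: 52.0
```

Emit:
arm_command:
  steps:
    - [[-0.0007,0,0.0007],[0,0,0],1]
    - [[-0.0014,0,0.0014],[0,0,0],1]
    - [[-0.0014,0,0.0014],[0,0,0],1]

```text
time_s: 6.55
tool_pos: [537.2, 132.8, 35.1]
ee_rot: [0.231, 0.738, -0.555, 0.307]
force: [-5.6, -0.2, 8.6]
opening: 48.6
grasp_force: 52.9
```

Emit:
arm_command:
  steps:
    - [[-0.0004,0,0.0004],[0,0,0],1]
    - [[-0.0007,0,0.0007],[0,0,0],1]
    - [[-0.0007,0,0.0007],[0,0,0],1]

```text
time_s: 6.92
tool_pos: [537.2, 132.8, 35.1]
ee_rot: [0.232, 0.738, -0.555, 0.307]
force: [-8.1, 1.0, 13.4]
opening: 48.9
grasp_force: 53.2
```

Emit:
arm_command:
  steps:
    - [[0.001,0,-0.001],[0,0,0],1]
    - [[0.001,0,-0.001],[0,0,0],0.4]
    - [[0.001,0,-0.001],[0,0,0],0]
    - [[0.001,0,-0.001],[0,0,0],0]
    - [[0.001,0,-0.001],[0,0,0],0]

```text
time_s: 7.55
tool_pos: [537.0, 132.7, 33.4]
ee_rot: [0.231, 0.738, -0.555, 0.306]
force: [0.4, 0.4, 0.7]
opening: 85.4
grasp_force: 0.0
```

Emit:
arm_command:
  steps:
    - [[0,0,-0.02],[0,0,0],0]
    - [[0,0,-0.06],[0,0,0],0]
    - [[0,0,-0.1],[0,0,0],0]
    - [[0,0,-0.14],[0,0,0],0]
    - [[0,0,-0.14],[0,0,0],0]

```text
time_s: 8.18
tool_pos: [510.1, 231.7, 135.8]
ee_rot: [0.228, 0.739, -0.555, 0.306]
force: [-0.1, -0.8, -0.4]
opening: 85.4
grasp_force: 0.0
```

Run:
```python
from h import *
m=env.camera_model('top');m2=env.camera_model('side')
T=env.read_camera('top');S=env.read_camera('side')
for k in(m,m2): print(proj(k,np.array([[536,136,0],[536,136,70.]])).round())
u=proj(m,np.array([536,136,40.])).astype(int);v=proj(m2,np.array([536,136,40.])).astype(int)
cr=lambda I,p:cv2.resize(I[p[1]-50:p[1]+50,p[0]-50:p[0]+50],(400,400))
cv2.imwrite('pics/st.png',np.hstack([cr(T,u),cr(S,v)]))
g=bright(T)
bt=blob(cv2.bitwise_or(g,blue(T)),(u[0]-25,u[1]-25,u[0]+25,u[1]+25))
print('top px',bt[1],bt[0].sum(), onz(m,bt[1],50))
bs=blob(blue(S),(v[0]-40,v[1]-40,v[0]+40,v[1]+40));print('side',bs[1],onz(m2,bs[1],47))
print(env.get_state()['joints'].round(2))
```

```text
[[242. 268.]
 [237. 267.]]
[[253. 219.]
 [251. 196.]]
top px [234.52446184 269.45009785] 511 [532.18889476 145.81864268  50.        ]
side [249.40601504 203.76691729] [531.29841374 136.96939254  47.        ]
[ 1.08  0.21 -0.27  0.52 -1.7  -0.9 ]
```

View pics/st.png

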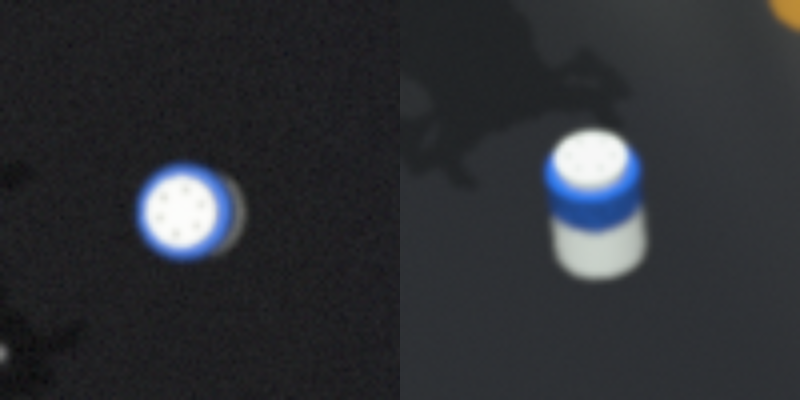

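Both views show the filter standing upright and released at about (533, 145.5). I'll regrasp it from above.

```bash
cat >> h.py <<'E'
RV=frame(-Z,yl)
E
python3 -c "
from h import *
go([533,145.5,47],RV,90)"
```

```text
shift m [0.0511 0.0005 0.0715] turn [ 7.000e-04 -7.861e-01  1.700e-03]
```

Emit:
arm_command:
  steps:
    - [[0.03,0,0.01],[0,-0.18,0],0]
    - [[0.051,0,0.03],[0,-0.36,0],0]
    - [[0.051,0,0.05],[0,-0.54,0],0]
    - [[0.051,0,0.0715],[0,-0.72,0],0]
    - [[0.051,0,0.0715],[0,-0.786,0],0]

```text
time_s: 8.9
tool_pos: [533.4, 142.4, 117.5]
ee_rot: [-0.0, 0.798, -0.603, -0.002]
force: [1.2, -0.2, -0.5]
opening: 85.6
grasp_force: 0.0
```

Emit:
arm_command:
  steps:
    - [[0,0,0],[0,0,0],0]

```text
time_s: 9.02
tool_pos: [533.8, 143.0, 117.9]
ee_rot: [0.001, 0.798, -0.602, -0.0]
force: [-0.0, -0.4, 0.8]
opening: 85.3
grasp_force: 0.0
```

```bash
python3 -c "
from h import *
go([533,145.5,47],RV,0)
m=env.camera_model('wrist');I=env.read_camera('wrist')
n,L,s,c=cv2.connectedComponentsWithStats(blue(I));i=1+np.argmax(s[1:,4])
x,y,w,h=s[i][:4];print(s[i],'collar top centre',onz(m,(x+w/2,y+h/2),60), proj(m,np.array([533,145.5,60.])))"
```

```text
shift m [-0.0026 -0.0001  0.0896] turn [ 0.0019 -0.0007 -0.0031]
[ 276  211   90   93 2655] collar top centre [534.64600637 141.60827987  60.        ] [321.89616408 264.36368088]
```

```bash
python3 -c "
from h import *
m=env.camera_model('wrist');I=env.read_camera('wrist')
h=cv2.cvtColor(I,cv2.COLOR_BGR2HSV);w=cv2.inRange(h,(0,0,120),(180,70,255))
b,c=blob(w,(285,205,360,300));x,y,ww,hh=cv2.boundingRect(b);print(x,y,ww,hh,c)
for z in(70,):print(onz(m,(x+ww/2,y+hh/2),z),onz(m,c,z),proj(m,np.array([[533,145.5,70],[533,145.5,60]])))
print(rot(m['attitude']).apply([0,0,1]),m['eye'])
th=np.linspace(0,6.283,90)
p=proj(m,np.array([533,145.5,70])+19*np.c_[np.cos(th),np.sin(th),0*th]);print(p.min(0),p.max(0))
cv2.imwrite('pics/w3.png',I[180:330,220:420])"
```

```text
287 232 69 68 [320.72241183 265.75255973]
[533.82710844 143.29518979  70.        ] [534.27603453 143.27339056  70.        ] [[321.83973376 270.0030546 ]
 [321.8000536  263.5781163 ]]
[-0.08095286  0.27505953 -0.95801299] [554.4039979   72.60918382 262.03644283]
[287.23343014 236.83616255] [356.44671861 301.4628649 ]
```

View pics/w3.png

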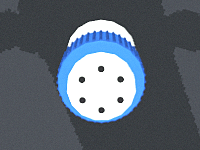

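Emit:
arm_command:
  steps:
    - [[-0.0026,0,0.03],[0.002,0,-0.003],0]
    - [[-0.0026,0,0.06],[0.002,0,-0.003],0]
    - [[-0.0026,0,0.085],[0.002,0,-0.003],0]
    - [[-0.0026,0,0.0895],[0.002,0,-0.003],0]
    - [[-0.0026,0,0.0895],[0.002,0,-0.003],0]

```text
time_s: 9.75
tool_pos: [532.9, 147.6, 28.8]
ee_rot: [0.001, 0.8, -0.599, 0.001]
force: [0.6, 0.1, 0.5]
opening: 85.3
grasp_force: 0.0
```

```bash
python3 -c "
from h import *
go([533,145.5,47],RV,0)"
```

```text
shift m [0.0021 0.0005 0.0005] turn [-0.0003 -0.0021  0.0047]
```

Emit:
arm_command:
  steps:
    - [[0.002,0.0005,0.0005],[0,-0.002,0.004],0]
    - [[0.002,0.0005,0.0005],[0,-0.002,0.004],0.3]
    - [[0.002,0.0005,0.0005],[0,-0.002,0.004],1]
    - [[0.002,0.0005,0.0005],[0,-0.002,0.004],1]
    - [[0.002,0.0005,0.0005],[0,-0.002,0.004],1]
  force: 60

```text
time_s: 10.38
tool_pos: [533.5, 145.3, 28.9]
ee_rot: [-0.001, 0.799, -0.601, 0.0]
force: [1.0, 0.3, 5.2]
opening: 48.6
grasp_force: 62.6
```

```bash
python3 -c "
from h import *
s=env.get_state();print(s['tool_pos'],s['opening'],s['grasp_force'],s['joints'].round(2))
go([533,145.5,147],RV,0);go([520.5,-215.5,147],RV,0)"
```

```text
[533.53332717 145.29048619  28.90994743] 48.638540206061535 62.615205621114 [ 0.63 -0.01 -0.34 -0.   -1.24 -0.35]
shift m [-0.0004  0.0003 -0.0994] turn [-0.002   0.0009 -0.0004]
shift m [ 0.343   0.1121 -0.0999] turn [-0.002   0.0009 -0.0004]
```

Emit:
arm_command:
  steps:
    - [[0,0,-0.05],[0,0,0],1]
    - [[0,0,-0.1],[0,0,0],1]
    - [[0.05,0.0165,-0.11],[0,0,0],1]
    - [[0.1,0.033,-0.11],[0,0,0],1]
    - [[0.15,0.049,-0.11],[0,0,0],1]

```text
time_s: 11.0
tool_pos: [526.5, -13.9, 137.0]
ee_rot: [-0.0, 0.799, -0.601, -0.001]
force: [1.4, 0.5, -1.5]
opening: 48.7
grasp_force: 63.0
```

Emit:
arm_command:
  steps:
    - [[0.05,0.0165,0],[0,0,0],1]
    - [[0.1,0.033,0],[0,0,0],1]
    - [[0.15,0.049,0],[0,0,0],1]
    - [[0.183,0.06,0],[0,0,0],1]
    - [[0.183,0.06,0],[0,0,0],1]

```text
time_s: 11.62
tool_pos: [519.1, -207.0, 136.2]
ee_rot: [0.0, 0.798, -0.603, -0.002]
force: [-0.1, 0.8, -1.5]
opening: 48.5
grasp_force: 63.0
```

```bash
python3 -c "
from h import *
s=env.get_state();print(s['tool_pos'],s['opening'],s['grasp_force'],s['joints'].round(2))
go([520.5,-215.5,147],RV,0)
m=env.camera_model('wrist');I=env.read_camera('wrist')
cv2.imwrite('pics/w4.png',I)
S=env.read_camera('side');T=env.read_camera('top');m1=env.camera_model('top');m2=env.camera_model('side')
bb=blob(blue(T),(370,240,425,300));bs=blob(blue(S),(230,260,330,360));print(bb[1],bs[1])
x,y,w,h=cv2.boundingRect(bb[0]);print('top collar',onz(m1,(x+w/2,y+h/2),s['tool_pos'][2]+18.7+13))
v=proj(m2,np.array([520,-215,90.])).astype(int)
cv2.imwrite('pics/s4.png',cv2.resize(S[v[1]-60:v[1]+60,v[0]-60:v[0]+60],(600,600)))
"
```

```text
[ 519.10841666 -207.00717978  136.15579791] 48.50187668549558 62.953618746832944 [-0.02 -0.06 -0.18 -0.   -1.45  0.3 ]
shift m [0.0086 0.001  0.0078] turn [ 0.002   0.0022 -0.0042]Traceback (most recent call last):
  File "<string>", line 8, in <module>
    bb=blob(blue(T),(370,240,425,300));bs=blob(blue(S),(230,260,330,360));print(bb[1],bs[1])
  File "h.py", line 13, in blob
    n,L,s,c=cv2.connectedComponentsWithStats(M); i=1+np.argmax(s[1:,4]); return (L==i).astype(np.uint8),c[i]
                                                     ~~~~~~~~~^^^^^^^^^
    return _wrapfunc(a, 'argmax', axis=axis, out=out, **kwds)
    return bound(*args, **kwds)
ValueError: attempt to get argmax of an empty sequence
```

Emit:
arm_command:
  steps:
    - [[0.0085,0.001,0.006],[0.002,0.002,-0.004],1]
    - [[0.0085,0.001,0.006],[0.002,0.002,-0.004],1]
    - [[0.0085,0.001,0.006],[0.002,0.002,-0.004],1]

```text
time_s: 12.15
tool_pos: [521.6, -213.3, 131.5]
ee_rot: [-0.001, 0.8, -0.6, 0.001]
force: [-1.0, 0.5, -1.2]
opening: 48.5
grasp_force: 63.0
```

```bash
python3 -c "
from h import *
s=env.get_state();print(s['tool_pos'])
go([520.5,-215.5,147],RV,0)
W=env.read_camera('wrist');S=env.read_camera('side');m2=env.camera_model('side')
v=proj(m2,np.array([520,-215,90.])).astype(int);print(v)
cv2.imwrite('pics/s4.png',np.hstack([cv2.resize(S[v[1]-40:v[1]+40,v[0]-40:v[0]+40],(400,400),interpolation=2),cv2.resize(W[100:480,100:480],(400,400))]))
"
```

```text
[ 521.64694621 -213.28109674  131.5450718 ]
shift m [0.0018 0.0017 0.0032] turn [-0.0022 -0.001   0.0039]
[276 321]
```

View pics/s4.png

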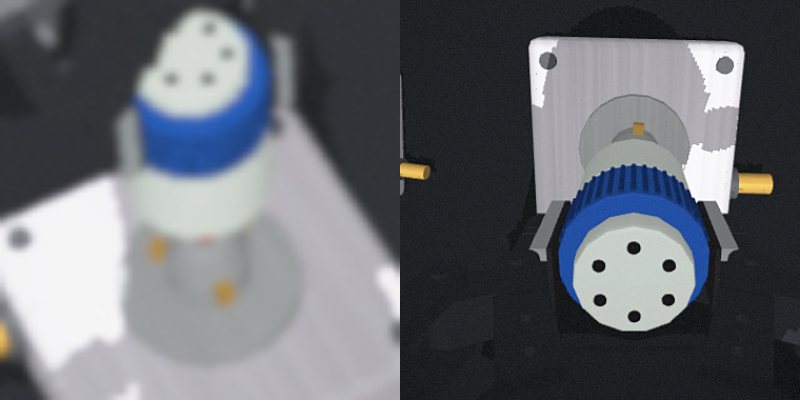

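The side crop shows the filter just above the red stem, with pins at (158,250) and (225,292). The wrist view shows one pin almost along tool +x. I'll check the alignment numerically.

```bash
python3 -c "
from h import *
m2=env.camera_model('side');s=env.get_state();p=s['tool_pos'];b=p[2]+18.7-47
print(b)
f=lambda P:((proj(m2,np.array(P,float))-[236,281])*5).round(1)
print('skirt low/high axis',f([[p[0],p[1],b],[p[0],p[1],b+30],[p[0],p[1],b+70]]),'stem,spigot foot',f([[520.6,-215.2,83],[520.6,-215.2,45]]), 'per mm x,y',f([521,-215,83])-f([520,-215,83]),f([520,-214,83])-f([520,-215,83]))
"
```

```text
103.51859919788896
skirt low/high axis [[202.6 176.3]
 [198.4 124.3]
 [192.6  51.2]] stem,spigot foot [[203.2 215.3]
 [208.1 276. ]] per mm x,y [ 2.8 -0.6] [-0.6 -2.3]
```

Emit:
arm_command:
  steps:
    - [[0.0015,0.0013,0.01],[-0.002,-0.001,0.004],1]
    - [[0.0018,0.0015,0.018],[-0.002,-0.001,0.004],1]
    - [[0.0018,0.0015,0.025],[-0.002,-0.001,0.004],1]
    - [[0.0018,0.0015,0.03],[-0.002,-0.001,0.004],1]
    - [[0.0018,0.0015,0.03],[-0.002,-0.001,0.004],1]

```text
time_s: 12.88
tool_pos: [520.5, -215.7, 101.1]
ee_rot: [0.0, 0.799, -0.601, -0.0]
force: [0.6, -0.2, -1.9]
opening: 48.6
grasp_force: 63.0
```

```bash
python3 -c "
from h import *
s=env.get_state();print(s['tool_pos'],s['force'],s['torque'])
go([520.6,-215.2,108],RV,0)"
```

```text
[ 520.51231839 -215.69966543  101.07815084] [ 0.55794557 -0.19571561 -1.91947088] [-0.01008564  0.00674215  0.00262057]
shift m [-0.0005 -0.0002  0.0118] turn [ 0.0004  0.0003 -0.0006]
```

Emit:
arm_command:
  steps:
    - [[-0.0005,0,0.004],[0,0,0],1]
    - [[-0.0005,0,0.008],[0,0,0],1]
    - [[-0.0005,0,0.01],[0,0,0],1]
    - [[-0.0005,0,0.01],[0,0,0],1]

```text
time_s: 13.38
tool_pos: [520.8, -215.1, 91.5]
ee_rot: [-0.0, 0.799, -0.601, 0.0]
force: [1.5, 0.2, -2.8]
opening: 48.5
grasp_force: 63.0
```

Emit:
arm_command:
  steps:
    - [[0,0,0.001],[0,0,0],1]
    - [[0,0,0.002],[0,0,0],1]
    - [[0,0,0.002],[0,0,0],1]

```text
time_s: 13.75
tool_pos: [520.9, -215.2, 89.9]
ee_rot: [-0.0, 0.799, -0.601, 0.0]
force: [1.6, 0.8, -0.7]
opening: 48.6
grasp_force: 63.0
```

Emit:
arm_command:
  steps:
    - [[0,0,0.001],[0,0,0],1]
    - [[0,0,0.0015],[0,0,0],1]
    - [[0,0,0.0015],[0,0,0],1]

```text
time_s: 14.12
tool_pos: [521.0, -215.1, 88.2]
ee_rot: [-0.0, 0.799, -0.601, 0.0]
force: [3.7, 1.8, 0.0]
opening: 48.7
grasp_force: 63.1
```

Emit:
arm_command:
  steps:
    - [[0,0,0.001],[0,0,0],1]
    - [[0,0,0.002],[0,0,0],1]
    - [[0,0,0.002],[0,0,0],1]

```text
time_s: 14.5
tool_pos: [521.0, -215.0, 86.2]
ee_rot: [-0.0, 0.799, -0.601, 0.0]
force: [3.0, 2.5, 0.4]
opening: 48.4
grasp_force: 63.1
```

Emit:
arm_command:
  steps:
    - [[0,0,0.001],[0,0,0],1]
    - [[0,0,0.002],[0,0,0],1]
    - [[0,0,0.003],[0,0,0],1]
    - [[0,0,0.003],[0,0,0],1]

```text
time_s: 15.0
tool_pos: [521.0, -215.1, 83.3]
ee_rot: [-0.0, 0.799, -0.601, 0.0]
force: [2.9, 3.7, 0.6]
opening: 48.5
grasp_force: 63.2
```

```bash
python3 -c "
from h import *
s=env.get_state();print(s['tool_pos'],s['force'],s['torque'])
S=env.read_camera('side');m2=env.camera_model('side')
b=blob(blue(S),(230,230,330,360));print(b[1],b[0].sum())
print(proj(m2,np.array([520.9,-215,s['tool_pos'][2]+18.7])),proj(m2,np.array([520.9,-215,108.])))
I=cv2.resize(S[280:360,236:316],(600,600),interpolation=2)
cv2.imwrite('pics/s5.png',I)"
```

```text
[ 520.98939296 -215.05856755   83.29330608] [2.93824911 3.72594662 0.55933589] [ 1.44275508 -1.47395753 -0.0091195 ]
[278.99310345 323.57241379] 290
[276.28103627 317.61839015] [276.11709269 315.58155054]
```

View pics/s5.png

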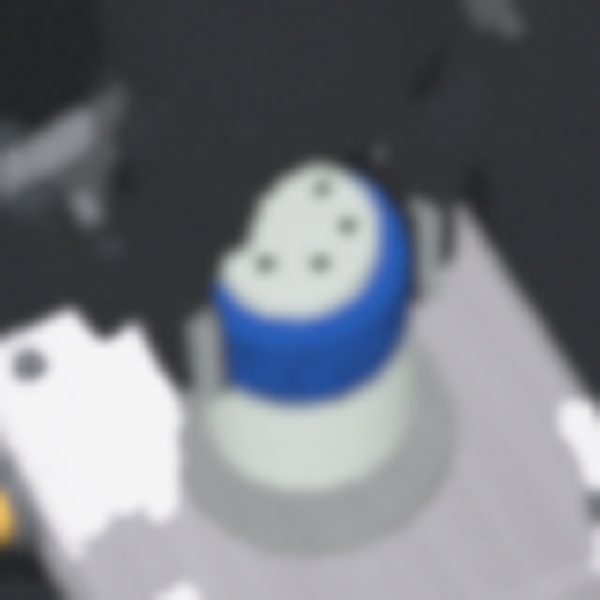

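The pins have disappeared under the skirt and its lower edge sits about 10 mm above the flange at (300,490), so the keyways lined up at first try. I'll ease off the side load and keep pushing.

Emit:
arm_command:
  steps:
    - [[-0.0004,-0.0005,0.001],[0,0,0],1]
    - [[-0.0004,-0.0005,0.0025],[0,0,0],1]
    - [[-0.0004,-0.0005,0.004],[0,0,0],1]
    - [[-0.0004,-0.0005,0.004],[0,0,0],1]

```text
time_s: 15.55
tool_pos: [521.0, -214.8, 79.4]
ee_rot: [-0.0, 0.799, -0.601, 0.0]
force: [1.9, 3.0, 3.4]
opening: 48.8
grasp_force: 63.4
```

Emit:
arm_command:
  steps:
    - [[0,0,0.001],[0,0,0],1]
    - [[0,0,0.002],[0,0,0],1]
    - [[0,0,0.003],[0,0,0],1]
    - [[0,0,0.003],[0,0,0],1]

```text
time_s: 16.05
tool_pos: [521.0, -214.8, 77.0]
ee_rot: [-0.0, 0.799, -0.601, 0.0]
force: [0.2, 3.7, 6.6]
opening: 48.8
grasp_force: 63.6
```

Emit:
arm_command:
  steps:
    - [[0,0,0.001],[0,0,0],1]
    - [[0,0,0.002],[0,0,0],1]
    - [[0,0,0.003],[0,0,0],1]
    - [[0,0,0.004],[0,0,0],1]
    - [[0,0,0.004],[0,0,0],1]
  force: 80

```text
time_s: 16.68
tool_pos: [521.0, -214.9, 74.0]
ee_rot: [-0.0, 0.799, -0.601, 0.001]
force: [-2.2, 5.8, 11.8]
opening: 48.1
grasp_force: 82.7
```

Emit:
arm_command:
  steps:
    - [[0,0,0.001],[0,0,0],1]
    - [[0,0,0.002],[0,0,0],1]
    - [[0,0,0.002],[0,0,0],1]

```text
time_s: 17.05
tool_pos: [521.1, -214.9, 73.9]
ee_rot: [0.0, 0.799, -0.601, 0.001]
force: [-7.8, 9.7, 20.4]
opening: 48.1
grasp_force: 83.7
```

Emit:
arm_command:
  steps:
    - [[0,0,0],[0,0,0],1]
    - [[0,0,0],[0,0,0],1]
    - [[0,0,0],[0,0,0],1]
    - [[0,0,0],[0,0,0],1]

```text
time_s: 17.55
tool_pos: [521.1, -214.9, 73.9]
ee_rot: [0.0, 0.799, -0.601, 0.001]
force: [-7.8, 9.7, 20.7]
opening: 47.8
grasp_force: 83.7
```

```bash
python3 -c "
from h import *
s=env.get_state();print(s['tool_pos'],s['force'],s['grasp_force'])
S=env.read_camera('side');m2=env.camera_model('side');O=cv2.imread('pics/side0.png')
d=cv2.absdiff(S,O).max(2)
for n,(l,t,r,b) in dict(fa=(293,108,320,164),fb=(328,192,364,256),jar=(272,392,309,447)).items(): print(n,d[t:b,l:r].mean(),env.look_for('side','jar' if n=='jar' else 'flask_a')[:2])
# skirt lowest row in axis column vs predicted home/pins
g=cv2.cvtColor(S,cv2.COLOR_BGR2GRAY);c=int(proj(m2,np.array([521,-215,50.]))[0])
print(c,g[325:362,c])
for z in(45,49,61):print(z,proj(m2,np.array([521,-240,z])))"
```

```text
[ 521.08111942 -214.94587444   73.93941793] [-7.83604642  9.69270173 20.73219666] 83.65064415265806
fa 14.38888888888889 [{'extent': [330.4, 190.1, 364.4, 252.0], 'score': 0.9}, {'extent': [301.0, 105.7, 322.2, 165.6], 'score': 0.63}]
fb 8.382378472222221 [{'extent': [330.4, 190.1, 364.4, 252.0], 'score': 0.9}, {'extent': [301.0, 105.7, 322.2, 165.6], 'score': 0.63}]
jar 8.83046683046683 [{'extent': [271.6, 390.4, 310.0, 447.5], 'score': 0.86}]
277 [154 110  92  88  82  77  76  76  76  77  88 126 175 205 213 214 214 214
 213 214 213 211 200 176 161 159 158 157 160 168 178 180 179 179 179 178
 179]
45 [280.74235236 347.65911216]
49 [280.64917389 346.42704679]
61 [280.36633192 342.68712918]
```

```bash
python3 -c "
from station import env
print(env.finish_job())"
```

```text
the job is handed in; nothing more can be done
None
```

The filter was stood upright on the bench and released, then regrasped and put over the port's spigot. The keyways met the pins without any turning. It is pushed fully home (skirt at the flange, about 21 N push) and still held; the flasks and jar look unmoved in the final side view, and the job was handed in at about 18 s.

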